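# Unpack a cowbell and stand it on display

### The arm

A 6-joint arm with a two-finger parallel gripper is mounted at the origin on the work surface. World frame = base frame: x ahead of the robot, y to its left, z up, the work surface at z = 0. Lengths are in m, angles in rad, forces in N, time in s.
With the tool pointing down it reaches from about 0.425 to 0.95 m from the base axis. Payload 3.5 kg.
Tool frame: the origin (TCP) lies between the finger pads; the fingertips stand 17 mm ahead of it and the grasp point (between the pads) lies 2 mm behind it; z points along the fingers, y is the line along which they close (so a half turn about z gives the same grasp; the last joint's range is limited). The gripper opens to 85 mm and grips with 20 to 120 N. Pads are 22 mm wide; open, the fingers measure 114 mm over their backs; the gripper's body (76 mm by 85 mm) begins 54 mm behind the grasp point. The pads swing forward as they close: fully open they stand 13 mm farther back than shut.
Start: joints at [-1.397, 0.286, 1.577, -0, 1.279, -0.15], TCP at [0.215, -0.64, 0.248] pointing down, gripper open.
Joint ranges: [-2.77, 2.77], [-0.9, 2.22], [0.21, 2.48], [-1.53, 4.67], [0.24, 2.81], [-2.84, 2.84]. Speed limits (rad/s): [2.79, 2.79, 3.14, 3.14, 3.14, 3.14].

### API

Orientations are given as a rotation vector (axis times angle).
In Python, from bench import telemetry, snapshot, robot gives the robot as it stands.
- The arm moves only by the tool arm_command, never from a script. Its argument "targets" is a list of rows, each an object with "dr": the turn, a rotation vector about the tool's x, y, z as a fraction of full scale, a list of three; "travel": the shift along the tool's x, y, z as a fraction of full scale, a list of three; "jaw": the closure, from 0 (fully open) to 1 (shut). A call has 1 to 20 rows; each row shifts and turns the commanded pose from where the row before left it, along the tool's axes as they then stand; what a row does not reach is not made up. Full scale, the value 1, is 7.5 cm for a shift and pi rad for a turn. A row lasts 1/8 s, in which the tool goes at most 62.5 mm and 10.7 degrees, less where a joint would pass 70% of its speed; a pose out of reach is approached as far as the arm can. A call with a number of a shift or a turn outside -1 to 1 is refused whole. A call with a gripper value outside its range is refused whole. The fingers move at their own pace and stop on an object; the grip force is fixed at half the most. Time passes only in rows, so rows that do not move let the fingers close. It gives the time, the measured TCP pose, the force, the opening and the grip force at its end, in the units of the state.
- telemetry.read_state(): the state, without advancing time (a new reading comes with each control period).
- snapshot(name): name is "side" or "top" or "wrist"; returns a dict with "color" (420x560x3 uint8, blue, green, red), "depth" (420x560 float32, m along the optical axis (not along the pixel's ray), 0 where there is no reading), "fx", "fy", "cx", "cy" (pixels), "cam_to_world" (4x4, takes a point from camera to world coordinates); the wrist camera has in their place "mount" (4x4, takes a point from camera to tool coordinates, whose origin is the TCP and whose axes are the flange's). Camera axes: x right, y down, z forward; pixel columns grow to the right and rows downward; lengths in m; the calibration is good to about 2 mm. A picture is of the moment at which its call begins: read the wrist's pose just before it.
- robot.close_job(): hands the job in; it is judged then, once.
The state is a dict: "clock": time; "joint_positions": joint angles; "qvel": joint speeds; "joint_efforts": joint torques, N m; "eef_pos": TCP position; "tool_rot": TCP orientation; "force": force on the tool from outside, world axes, zero at the start; "torque": the same for the moment, N m; "finger_gap": finger opening in m; "grasp_force": force on a finger pad.
Only numpy, scipy, OpenCV 4.12 (cv2) and the standard library are available. Lean on these libraries where they do the work, as an engineer would, in place of code of your own. Each camera call takes 0.05 s, during which the arm holds its last target. There are 200 camera calls.

### The job

Lift the loose lid off the plywood box and lay it flat, grip bar up, on the middle of the round cork mat. Take the steel cowbell out of the box, lay it gently on its side on the round wooden display board and let go of it; then take it anew and stand it upright on its mouth, loop up, in the middle of the board. Set the bell down gently both times and do not disturb the other wares on the table.

Things in the scene. Friction and masses are not known exactly. Their poses are not given: they have to be found in the camera images.
- box: open-topped plywood box, 172 (x) x 136 (y) x 66 (z) mm outside, walls and floor 6 mm, fixed to the table. Origin: centre of its underside, on the table; x along its long side, z up.
- lid: loose plywood lid on the box, 184 (x) x 148 (y) mm; its 4 mm thick rim reaches 12 mm down outside the box, 2 mm clear all round. Origin: centre, level with the rim's lower edge; z up. The plate is 12 to 18 mm above the origin; in the middle a wooden grip bar 70 (x) x 16 (y) mm rises from 18 to 48 mm. 0.3 kg.
- bell: flat-sided steel cowbell, lying in the box along its length. Body 90 mm long, 42 mm thick, 60 mm wide at the mouth tapering to 44 at the crown; a 26 mm wide wire loop reaches 22 mm past the crown. Origin: middle of the broad side underneath at the start; x from mouth (-45 mm) to crown (+45 mm), y across the width, z through the thickness; it stands when x is up. 0.25 kg.
- bell_mid (a point): middle of the bell, 21 mm along z from the bell's origin; 45 mm above the mouth when it stands.
- mat: round cork mat, 240 mm across, 5 mm thick, fixed. Origin: centre of its underside, on the table.
- board: round dark wooden display board, 220 mm across, 18 mm thick, fixed, empty at the start. Origin: centre of its underside, on the table.
- tumbler: clear glass tumbler, 68 mm across, 90 mm high; a bystander, to be left alone. Origin: centre of its underside.
- tin: flat round red tin, 84 mm across, 40 mm high; a bystander, to be left alone. Origin: centre of its underside.
- brassbell_a: turned brass hand bell standing on its mouth, 72 mm across, 90 mm high; a bystander, to be left alone. Origin: centre of its underside.
- brassbell_b: smaller brass hand bell standing, 61 mm across, 77 mm high; a bystander, to be left alone. Origin: centre of its underside.
- cowbell_a: dark steel cowbell standing on its mouth, 70 x 50 mm, 122 mm high; a bystander, to be left alone. Origin: centre of its underside.
- cowbell_b: brass cowbell standing on its mouth, 52 x 36 mm, 97 mm high; a bystander, to be left alone. Origin: centre of its underside.
- basket: small wire bowl, 110 mm across, 40 mm high; a bystander, to be left alone. Origin: centre of its underside.
Things that resemble listed ones, but are neither listed nor needed, are in the scene too. Several things look just like the board: the one meant starts farthest to the robot's right.

How it is judged:
By the outcome, as a careful person would: the job done as asked, in the order asked, and still so for the second after the job is handed in, with the robot touching nothing.
It also fails if it takes over 72 s, if anything falls off the work surface, if the arm or the gripper's body presses on something with over 40 N, if the wrist force passes 120 N, or if a joint passes its speed limit or range.

## Working session

There is one attempt and no reset: what is moved stays moved. The work goes in short steps, Python scripts to look and compute and a tool call to move; the robot and the scene stay as the last step left them, time stands still between calls to the robot, and variables do not carry over. Pictures are saved under pics/ and viewed, at most 10 in all, crops included, and the job is handed in when it is done.

Besides the shell and the picture viewer there is one more tool, called after "Request:" as name(argument=value, ...), one argument or row to a line, values as JSON. arm_command: Moves the arm, as the interface text tells. Its arguments: {"type":"object","properties":{"targets":{"type":"array","items":{"type":"object","properties":{"dr":{"type":"array","items":{"type":"number"}},"travel":{"type":"array","items":{"type":"number"}},"jaw":{"type":"number"}}}}},"required":["targets"]}

```bash
ls; mkdir -p pics; python3 - <<'E'
from bench import telemetry, snapshot, robot
import cv2,numpy as np
s=telemetry.read_state();print(s)
for n in ["top","side"]:
    d=snapshot(n);cv2.imwrite(f"pics/{n}0.png",d["color"]);np.savez(f"{n}0.npz",**d)
    print(n,d["fx"],d["fy"],d["cx"],d["cy"],np.round(d["cam_to_world"],4))
E
```

```text
pics
{'clock': 0.0, 'joint_positions': array([-1.39699898e+00,  2.87159614e-01,  1.57818548e+00, -1.03489845e-05,
        1.27859768e+00, -1.50004995e-01]), 'qvel': array([-7.18525844e-04,  1.65277551e-03,  2.39997489e-03,  4.56933534e-04,
       -3.17715362e-04, -2.39654025e-05]), 'joint_efforts': array([-1.17774894e-04, -4.05980587e+01, -2.92624193e+01, -1.65056822e-04,
        5.67416995e-03,  5.24473638e-07]), 'eef_pos': array([ 0.21468126, -0.63929594,  0.24694657]), 'tool_rot': array([-3.09818895e+00, -5.06034271e-01,  5.94304907e-05]), 'force': array([-0.27277036,  0.10816015,  0.72330626]), 'torque': array([-0.00888644, -0.0128476 , -0.02173905]), 'grasp_force': 0.0, 'finger_gap': 0.08560125528709085}
top 509.10207814207524 509.10207814207524 287.96203328849845 211.6037456215352 [[ 0.0224 -0.9876  0.1557  0.2989]
 [-0.9997 -0.0235 -0.0049  0.013 ]
 [ 0.0085 -0.1555 -0.9878  1.4007]
 [ 0.      0.      0.      1.    ]]
side 415.8267093221414 415.8267093221414 280.77705316253713 210.42199719658734 [[-0.6992 -0.4795  0.5303 -0.1217]
 [-0.7149  0.4792 -0.5093  0.6249]
 [-0.0099 -0.7351 -0.6778  0.8594]
 [ 0.      0.      0.      1.    ]]
```

View pics/top0.png

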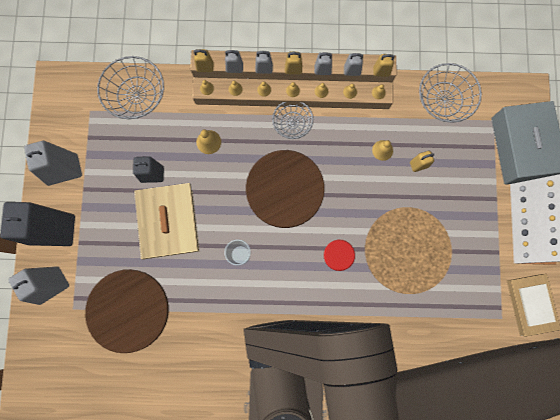

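View pics/side0.png

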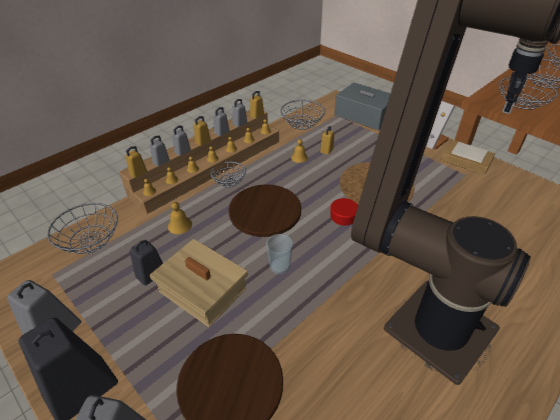

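The top view shows the box and lid at (166,220) with the grip bar at (164,219), and the mat at (408,250). The boards are at (285,188) and (127,310); the arm hides the lower right, so I need another look there once it has moved. The tumbler is at (237,252) and the tin at (339,255).

```bash
cat > h.py <<'E'
import numpy as np,cv2
from scipy.spatial.transform import Rotation as R
def ray(d,u,v,z,T=None):
    T=d["cam_to_world"] if T is None else T
    u=np.atleast_1d(u).astype(float);v=np.atleast_1d(v).astype(float)
    r=np.stack([(u-d["cx"])/d["fx"],(v-d["cy"])/d["fy"],np.ones_like(u)],1)@T[:3,:3].T
    return T[:3,3]+r*((z-T[2,3])/r[:,2])[:,None]
def pts(d,T=None):
    T=d["cam_to_world"] if T is None else T
    h,w=d["depth"].shape;v,u=np.mgrid[:h,:w];z=d["depth"]
    c=np.stack([(u-d["cx"])/d["fx"]*z,(v-d["cy"])/d["fy"]*z,z],-1)
    return c@T[:3,:3].T+T[:3,3]
def blobs(m,amin=150):
    n,l,s,c=cv2.connectedComponentsWithStats(m.astype(np.uint8))
    return [(l==i,s[i],c[i]) for i in range(1,n) if s[i][4]>=amin]
def rect(xy):
    (c,s,a)=cv2.minAreaRect(xy.astype(np.float32)); return np.round(c,4),np.round(s,4),a
E
python3 - <<'E'
from h import *
d=np.load("top0.npz");P=pts(d);hsv=cv2.cvtColor(d["color"],cv2.COLOR_BGR2HSV);H,S,V=hsv[...,0].astype(int),hsv[...,1],hsv[...,2]
Z=P[...,2]
for name,lo,hi in [("lidplate",.055,.085),("low",.012,.024)]:
    for m,s,c in blobs((Z>lo)&(Z<hi)&(d["depth"]>0),300):
        q=P[m]; print(name,s,np.round(c),rect(q[:,:2]),np.round(np.median(q[:,2]),4))
def show(name,m,z,amin=150):
    for b,s,c in blobs(m,amin):
        v,u=np.nonzero(b);w=ray(d,u,v,z)
        print(name,s,np.round(w.mean(0),4),np.round(w.max(0)-w.min(0),4),'zmed',np.round(np.median(Z[b]),4),'rect',rect(w[:,:2]))
for (u,v) in [(285,188),(408,250),(166,190),(164,219),(300,130),(339,255)]: print(u,v,hsv[v,u],np.round(P[v,u],4))
show("dark",(V<110)&(S>100)&(H<15),.018,1500)
show("red",(H<4)&(S>200),.04)
cork=cv2.morphologyEx(((H>8)&(H<20)&(S>85)&(np.abs(Z-.005)<.006)).astype(np.uint8),cv2.MORPH_OPEN,np.ones((5,5)))
show("cork",cork,.005,2000)
b=(Z>.1)&(Z<.13); b[:,:120]=0;b[:,230:]=0;b[:170]=0;b[270:]=0
show("bar",b,.114,30)
E
```

```text
lidplate [ 97  56  67  63 320] [128.  88.] (array([0.8497, 0.4525]), array([0.1845, 0.1811]), 27.202804565429688) 0.0586
lidplate [191  72 204  11 898] [291.  77.] (array([0.8849, 0.0026]), array([0.5564, 0.0085]), 89.93848419189453) 0.0703
lidplate [498 107  62  74 500] [513. 150.] (array([ 0.6864, -0.6041]), array([0.2315, 0.1035]), 39.16915512084961) 0.0718
lidplate [ 520  179   21   84 1077] [530. 221.] (array([ 0.5007, -0.634 ]), array([0.0355, 0.2202]), 89.91870880126953) 0.0684
lidplate [ 134  183   64   76 3779] [165. 221.] (array([0.4785, 0.3298]), array([0.1852, 0.1503]), 9.286343574523926) 0.0714
low [492 115  25 148 359] [507. 195.] (array([ 0.6012, -0.6021]), array([0.417 , 0.0288]), 5.652256965637207) 0.0189
low [ 245  150   79   78 4532] [284. 188.] (array([0.5839, 0.0179]), array([0.2181, 0.2176]), 27.02073860168457) 0.0172
low [  85  269   83   84 5242] [126. 311.] (array([0.2414, 0.4315]), array([0.2174, 0.2186]), 0.7167072892189026) 0.0184
285 188 [ 11 129  95] [0.584  0.0158 0.0118]
408 250 [ 16 108 165] [ 0.4198 -0.3259  0.006 ]
166 190 [ 21  81 220] [0.5578 0.3303 0.0762]
164 219 [ 13 139 174] [0.4759 0.3232 0.1083]
300 130 [158   7 150] [ 0.755  -0.023   0.0047]
339 255 [  0 184 202] [ 0.3993 -0.1329  0.039 ]
dark [ 246  150   78   78 4630] [0.5812 0.0163 0.018 ] [0.2178 0.2137 0.    ] zmed 0.0171 rect (array([0.5825, 0.0162]), array([0.2164, 0.2142]), 28.05953598022461)
dark [  86  270   82   83 5249] [0.2388 0.4304 0.018 ] [0.2149 0.2171 0.    ] zmed 0.0185 rect (array([0.2403, 0.4297]), array([0.2154, 0.2152]), 3.3974497318267822)
cork [ 366  208   85   84 4185] [ 0.4201 -0.3242  0.005 ] [0.2291 0.2318 0.    ] zmed 0.0042 rect (array([ 0.4246, -0.3278]), array([0.2275, 0.2315]), 5.362887382507324)
bar [158 205   9  28 110] [0.4754 0.3262 0.114 ] [0.0694 0.0241 0.    ] zmed 0.1022 rect (array([0.476 , 0.3266]), array([0.0689, 0.0153]), 11.411187171936035)
```

```bash
cat >> h.py <<'E'
def down(yaw): # tool pointing down, tool x at yaw (rad)
    c,s=np.cos(yaw),np.sin(yaw); return R.from_matrix(np.array([[c,s,0],[s,-c,0],[0,0,-1]]))
def plan(p,Rc,wps,step=.055,ang=.17):
    """wps: (pos, Rot or None). Prints rows: n x travel/dr in units."""
    p=np.array(p,float)
    for q,Rt in wps:
        q=np.array(q,float);Rt=Rc if Rt is None else Rt
        rv=(Rc.inv()*Rt).as_rotvec();n=max(1,int(np.ceil(max(np.linalg.norm(q-p)/step,np.linalg.norm(rv)/ang))))
        # constant per-row rows approx (exact when turn about z or none)
        if np.linalg.norm(rv)<1e-4: print(n,"x travel",np.round(Rc.inv().apply(q-p)/n/.075,3))
        else:
            cur=Rc
            for i in range(n):
                print("  row travel",np.round(cur.inv().apply((q-p)/n)/.075,3),"dr",np.round(rv/n/np.pi,4));cur=cur*R.from_rotvec(rv/n)
        p,Rc=q,Rt
E
python3 - <<'E'
from h import *
from bench import telemetry
s=telemetry.read_state();Rc=R.from_rotvec(s["tool_rot"])
print(Rc.as_matrix().round(3))
plan(s["eef_pos"],Rc,[(s["eef_pos"],down(np.radians(9.3))),([.43,-.33,.32],None),([.52,0,.3],None),([.476,.326,.2],None)])
E
```

```text
[[ 0.948  0.318 -0.   ]
 [ 0.318 -0.948  0.002]
 [ 0.    -0.002 -1.   ]]
  row travel [0. 0. 0.] dr [-0.0007 -0.0001  0.0514]
7 x travel [ 0.5   -0.515 -0.139]
7 x travel [ 0.271 -0.593  0.038]
7 x travel [ 0.018 -0.626  0.19 ]
```

Request:
arm_command(
  targets=[
    {"dr": [0,0,0.0514],"travel": [0,0,0],"jaw": 0},
    {"dr": [0,0,0],"travel": [0.5,-0.515,-0.14],"jaw": 0},
    {"dr": [0,0,0],"travel": [0.5,-0.515,-0.14],"jaw": 0},
    {"dr": [0,0,0],"travel": [0.5,-0.515,-0.14],"jaw": 0},
    {"dr": [0,0,0],"travel": [0.5,-0.515,-0.14],"jaw": 0},
    {"dr": [0,0,0],"travel": [0.5,-0.515,-0.14],"jaw": 0},
    {"dr": [0,0,0],"travel": [0.5,-0.515,-0.14],"jaw": 0},
    {"dr": [0,0,0],"travel": [0.5,-0.515,-0.14],"jaw": 0},
    {"dr": [0,0,0],"travel": [0,0,0],"jaw": 0},
    {"dr": [0,0,0],"travel": [0,0,0],"jaw": 0},
  ],
)

```text
clock: 1.35
eef_pos: [0.4299, -0.3307, 0.3213]
tool_rot: [-3.131, -0.255, 0.001]
force: [-0.2, 0.4, 0.2]
finger_gap: 0.0853
grasp_force: 0.0
```

```bash
python3 - <<'E'
from h import *
from bench import telemetry,snapshot
s=telemetry.read_state();Rc=R.from_rotvec(s["tool_rot"]);T=np.eye(4);T[:3,:3]=Rc.as_matrix();T[:3,3]=s["eef_pos"]
w=snapshot("wrist");t=snapshot("top")
print(s["clock"],s["eef_pos"],s["joint_positions"].round(3),"\n",w["mount"].round(3),w["fx"])
np.savez("top1.npz",**t)
W=T@w["mount"]
im=np.hstack([cv2.resize(t["color"],(400,300)),cv2.resize(w["color"],(400,300))]);cv2.imwrite("pics/a1.png",im)
P=pts(w,W);hsv=cv2.cvtColor(w["color"],cv2.COLOR_BGR2HSV);print(P[200,280],hsv[200,280])
E
```

```text
1.35 [ 0.42987861 -0.33069429  0.32126625] [-8.430e-01 -5.700e-02  1.819e+00 -1.000e-03  1.380e+00  5.650e-01] 
 [[-0.001 -0.953 -0.302  0.078]
 [ 1.    -0.001  0.001  0.001]
 [-0.002 -0.302  0.953 -0.126]
 [ 0.     0.     0.     1.   ]] 355.9644654073508
[ 0.38038604 -0.3432182   0.00502909] [ 16 110 171]
```

View pics/a1.png

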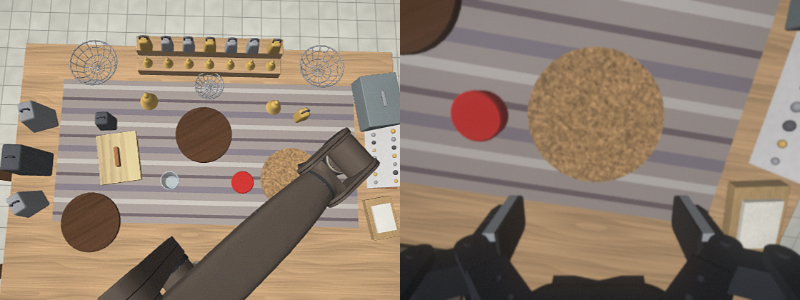

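The combined picture shows the mat whole in the wrist view, at about (595,113). The area the arm used to hide in the top view holds no board, so the centre board is the one meant.

```bash
python3 - <<'E'
from h import *
from bench import telemetry,snapshot
s=telemetry.read_state();Rc=R.from_rotvec(s["tool_rot"]);T=np.eye(4);T[:3,:3]=Rc.as_matrix();T[:3,3]=s["eef_pos"]
w=snapshot("wrist");W=T@w["mount"]
hsv=cv2.cvtColor(w["color"],cv2.COLOR_BGR2HSV).astype(int);H,S,V=hsv[...,0],hsv[...,1],hsv[...,2]
m=cv2.morphologyEx(((H>8)&(H<22)&(S>75)).astype(np.uint8),cv2.MORPH_OPEN,np.ones((7,7)))
for b,st,c in blobs(m,5000):
    cnt=max(cv2.findContours(b.astype(np.uint8),0,1)[0],key=cv2.contourArea)[:,0]
    p=ray(w,cnt[:,0],cnt[:,1],.005,W)[:,:2]
    print(st,cv2.minEnclosingCircle(p.astype(np.float32)),rect(p))
# lid with plane rays in the top picture
d=np.load("top0.npz");P=pts(d);Z=P[...,2];b=(Z>.055)&(Z<.12);b[:,:120]=0;b[:,230:]=0;b[:175]=0;b[270:]=0
hs=cv2.cvtColor(d["color"],cv2.COLOR_BGR2HSV).astype(int)
m=b&(hs[...,0]<17)&(hs[...,1]>110)&(Z>.09)
v,u=np.nonzero(m);p=ray(d,u,v,.102);print("bar",p.mean(0),rect(p[:,:2]))
v,u=np.nonzero(b);p=ray(d,u,v,.072);print("lid",rect(p[:,:2]))
E
```

```text
[  433     0   127   332 13847] ((0.4404730200767517, -0.6294851303100586), 0.2150476723909378) (array([ 0.4388, -0.6612]), array([0.4259, 0.1638]), 0.04702506959438324)
[  179    65   190   189 28246] ((0.421235591173172, -0.32881829142570496), 0.11961428076028824) (array([ 0.4216, -0.3285]), array([0.2373, 0.2378]), 30.57181739807129)
[   0  256  146   93 9252] ((0.17538440227508545, -0.07399208098649979), 0.12242897599935532) (array([ 0.171 , -0.0742]), array([0.2058, 0.1432]), 89.94755554199219)
[  155   281   246   126 22021] ((0.1455744057893753, -0.3783046305179596), 0.18834000825881958) (array([ 0.1323, -0.3824]), array([0.3683, 0.2199]), 89.94755554199219)
bar [0.47715337 0.32729015 0.102     ] (array([0.4768, 0.3272]), array([0.0693, 0.0162]), 8.870565414428711)
lid (array([0.486 , 0.2877]), array([0.2672, 0.222 ]), 88.71891784667969)
```

```bash
python3 - <<'E'
from h import *
plan([.4299,-.3307,.3213],down(np.radians(9.3)),[([.53,0,.3],None),([.477,.3275,.2],None)])
E
```

```text
7 x travel [ 0.29  -0.591  0.041]
7 x travel [ 0.001 -0.632  0.19 ]
```

Request:
arm_command(
  targets=[
    {"dr": [0,0,0],"travel": [0.29,-0.591,0.04],"jaw": 0},
    {"dr": [0,0,0],"travel": [0.29,-0.591,0.04],"jaw": 0},
    {"dr": [0,0,0],"travel": [0.29,-0.591,0.04],"jaw": 0},
    {"dr": [0,0,0],"travel": [0.29,-0.591,0.04],"jaw": 0},
    {"dr": [0,0,0],"travel": [0.29,-0.591,0.04],"jaw": 0},
    {"dr": [0,0,0],"travel": [0.29,-0.591,0.04],"jaw": 0},
    {"dr": [0,0,0],"travel": [0.29,-0.591,0.04],"jaw": 0},
    {"dr": [0,0,0],"travel": [0,-0.632,0.19],"jaw": 0},
    {"dr": [0,0,0],"travel": [0,-0.632,0.19],"jaw": 0},
    {"dr": [0,0,0],"travel": [0,-0.632,0.19],"jaw": 0},
    {"dr": [0,0,0],"travel": [0,-0.632,0.19],"jaw": 0},
    {"dr": [0,0,0],"travel": [0,-0.632,0.19],"jaw": 0},
    {"dr": [0,0,0],"travel": [0,-0.632,0.19],"jaw": 0},
    {"dr": [0,0,0],"travel": [0,-0.632,0.19],"jaw": 0},
    {"dr": [0,0,0],"travel": [0,0,0],"jaw": 0},
    {"dr": [0,0,0],"travel": [0,0,0],"jaw": 0},
  ],
)

```text
clock: 3.5
eef_pos: [0.4772, 0.3266, 0.2008]
tool_rot: [3.131, 0.253, -0.001]
force: [0.2, -1.1, -0.2]
finger_gap: 0.0857
grasp_force: 0.0
```

```bash
cat >> h.py <<'E'
def wrist():
    from bench import telemetry,snapshot
    s=telemetry.read_state();T=np.eye(4);T[:3,:3]=R.from_rotvec(s["tool_rot"]).as_matrix();T[:3,3]=s["eef_pos"]
    w=snapshot("wrist");return s,w,T@w["mount"]
E
python3 - <<'E'
from h import *
s,w,W=wrist();cv2.imwrite("pics/w2.png",w["color"]);print(s["eef_pos"],s["joint_positions"].round(2),np.degrees(np.arctan2(*R.from_rotvec(s["tool_rot"]).as_matrix()[[1,0],0])))
hs=cv2.cvtColor(w["color"],cv2.COLOR_BGR2HSV).astype(int);Z=pts(w,W)[...,2]
m=(hs[...,0]<17)&(hs[...,1]>110)&(Z>.085)&(Z<.12)
for b,st,c in blobs(m,300):
    v,u=np.nonzero(b);p=ray(w,u,v,.102,W);print(st,np.median(Z[b]),rect(p[:,:2]))
E
```

```text
[0.47720856 0.32659537 0.20078511] [ 0.43  0.12  1.86 -0.    1.16  1.83] 9.242211956431161
[ 264  159   23  102 2185] 0.10205669944372092 (array([0.4813, 0.3279]), array([0.0705, 0.0145]), 9.628289222717285)
```

Request:
arm_command(
  targets=[
    {"dr": [0,0,0],"travel": [0.03,-0.012,0.6],"jaw": 0},
    {"dr": [0,0,0],"travel": [0,0,0.5],"jaw": 0},
    {"dr": [0,0,0],"travel": [0,0,0.2],"jaw": 0},
    {"dr": [0,0,0],"travel": [0,0,0.11],"jaw": 0},
    {"dr": [0,0,0],"travel": [0,0,0],"jaw": 0},
    {"dr": [0,0,0],"travel": [0,0,0],"jaw": 1},
    {"dr": [0,0,0],"travel": [0,0,0],"jaw": 1},
    {"dr": [0,0,0],"travel": [0,0,0],"jaw": 1},
    {"dr": [0,0,0],"travel": [0,0,0],"jaw": 1},
    {"dr": [0,0,0],"travel": [0,0,0],"jaw": 1},
    {"dr": [0,0,0],"travel": [0,0,0],"jaw": 1},
    {"dr": [0,0,0],"travel": [0,0,0],"jaw": 1},
  ],
)

```text
clock: 5.05
eef_pos: [0.479, 0.329, 0.0959]
tool_rot: [-3.131, -0.255, -0.001]
force: [-1.3, -1.1, 4.2]
finger_gap: 0.0149
grasp_force: 62.8
```

Request:
arm_command(
  targets=[
    {"dr": [0,0,0],"travel": [0,0,-0.15],"jaw": 1},
    {"dr": [0,0,0],"travel": [0,0,-0.2],"jaw": 1},
    {"dr": [0,0,0],"travel": [0,0,-0.4],"jaw": 1},
    {"dr": [0,0,0],"travel": [0,0,-0.6],"jaw": 1},
    {"dr": [0,0,0],"travel": [0,0,-0.6],"jaw": 1},
    {"dr": [0,0,0],"travel": [0,0,-0.4],"jaw": 1},
    {"dr": [0,0,0],"travel": [0,0,0],"jaw": 1},
    {"dr": [0,0,0],"travel": [0,0,0],"jaw": 1},
  ],
)

```text
clock: 6.05
eef_pos: [0.4778, 0.3284, 0.2698]
tool_rot: [3.13, 0.255, -0.004]
force: [-0.5, -0.6, -4.3]
finger_gap: 0.0148
grasp_force: 61.9
```

```bash
python3 - <<'E'
from h import *
from bench import telemetry,snapshot
s,w,W=wrist();t=snapshot("top");np.savez("top3.npz",**t);print(s["eef_pos"])
i=snapshot("side")["color"]
cv2.imwrite("pics/a3.png",np.hstack([cv2.resize(t["color"],(400,300)),cv2.resize(i,(400,300))]))
P=pts(w,W);print(P[150:330:20,280].round(3))
# lid plane held: depth pixels of plate
plan(s["eef_pos"],down(np.radians(9.3)),[([.54,0,.28],None),([.4215,-.3287,.2],None)],step=.05)
E
```

```text
[0.47782653 0.32840741 0.26976068]
[[0.533 0.336 0.245]
 [0.525 0.334 0.247]
 [0.516 0.333 0.246]
 [0.512 0.332 0.262]
 [0.509 0.332 0.275]
 [0.502 0.331 0.276]
 [0.493 0.329 0.276]
 [0.485 0.328 0.276]
 [0.476 0.326 0.275]]
7 x travel [ 0.016  0.636 -0.02 ]
8 x travel [-0.283  0.509  0.133]
```

View pics/a3.png

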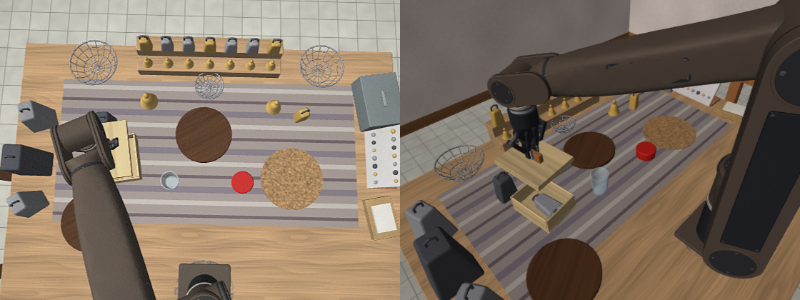

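The lid is held clear and the bell lies in the open box, at (547,202) in the right half.

Request:
arm_command(
  targets=[
    {"dr": [0,0,0],"travel": [0.016,0.3,-0.02],"jaw": 1},
    {"dr": [0,0,0],"travel": [0.016,0.636,-0.02],"jaw": 1},
    {"dr": [0,0,0],"travel": [0.016,0.636,-0.02],"jaw": 1},
    {"dr": [0,0,0],"travel": [0.016,0.636,-0.02],"jaw": 1},
    {"dr": [0,0,0],"travel": [0.016,0.636,-0.02],"jaw": 1},
    {"dr": [0,0,0],"travel": [0.016,0.636,-0.02],"jaw": 1},
    {"dr": [0,0,0],"travel": [0.016,0.636,-0.02],"jaw": 1},
    {"dr": [0,0,0],"travel": [0,0.336,0],"jaw": 1},
    {"dr": [0,0,0],"travel": [-0.283,0.509,0.13],"jaw": 1},
    {"dr": [0,0,0],"travel": [-0.283,0.509,0.13],"jaw": 1},
    {"dr": [0,0,0],"travel": [-0.283,0.509,0.13],"jaw": 1},
    {"dr": [0,0,0],"travel": [-0.283,0.509,0.13],"jaw": 1},
    {"dr": [0,0,0],"travel": [-0.283,0.509,0.13],"jaw": 1},
    {"dr": [0,0,0],"travel": [-0.283,0.509,0.13],"jaw": 1},
    {"dr": [0,0,0],"travel": [-0.283,0.509,0.13],"jaw": 1},
    {"dr": [0,0,0],"travel": [-0.283,0.509,0.13],"jaw": 1},
    {"dr": [0,0,0],"travel": [0,0,0],"jaw": 1},
    {"dr": [0,0,0],"travel": [0,0,0],"jaw": 1},
  ],
)

```text
clock: 8.45
eef_pos: [0.4225, -0.3275, 0.203]
tool_rot: [-3.129, -0.254, 0.001]
force: [0.8, -0.4, -3.6]
finger_gap: 0.0148
grasp_force: 61.9
```

Request:
arm_command(
  targets=[
    {"dr": [0,0,0],"travel": [0,0.01,0.4],"jaw": 1},
    {"dr": [0,0,0],"travel": [0,0,0.6],"jaw": 1},
    {"dr": [0,0,0],"travel": [0,0,0.5],"jaw": 1},
    {"dr": [0,0,0],"travel": [0,0,0.3],"jaw": 1},
    {"dr": [0,0,0],"travel": [0,0,0.1],"jaw": 1},
    {"dr": [0,0,0],"travel": [0,0,0.06],"jaw": 1},
    {"dr": [0,0,0],"travel": [0,0,0.06],"jaw": 1},
    {"dr": [0,0,0],"travel": [0,0,0.04],"jaw": 1},
    {"dr": [0,0,0],"travel": [0,0,0],"jaw": 1},
  ],
)

```text
clock: 9.57
eef_pos: [0.4229, -0.329, 0.0498]
tool_rot: [3.131, 0.255, 0.0]
force: [-0.9, -0.0, -4.2]
finger_gap: 0.0147
grasp_force: 61.7
```

Lid still hanging; lower a bit more until contact, then release.

Request:
arm_command(
  targets=[
    {"dr": [0,0,0],"travel": [0,0,0.02],"jaw": 1},
    {"dr": [0,0,0],"travel": [0,0,0.02],"jaw": 1},
    {"dr": [0,0,0],"travel": [0,0,0],"jaw": 1},
  ],
)

```text
clock: 9.95
eef_pos: [0.423, -0.3291, 0.0469]
tool_rot: [3.131, 0.255, 0.0]
force: [-0.5, 0.0, -2.4]
finger_gap: 0.0149
grasp_force: 62.1
```

Request:
arm_command(
  targets=[
    {"dr": [0,0,0],"travel": [0,0,0.012],"jaw": 1},
    {"dr": [0,0,0],"travel": [0,0,0],"jaw": 0.5},
    {"dr": [0,0,0],"travel": [0,0,0],"jaw": 0},
    {"dr": [0,0,0],"travel": [0,0,0],"jaw": 0},
    {"dr": [0,0,0],"travel": [0,0,0],"jaw": 0},
    {"dr": [0,0,0],"travel": [0,0,-0.2],"jaw": 0},
    {"dr": [0,0,0],"travel": [0,0,-0.6],"jaw": 0},
    {"dr": [0,0,0],"travel": [0,0,-0.8],"jaw": 0},
    {"dr": [0,0,0],"travel": [0,0,-0.8],"jaw": 0},
    {"dr": [0,0,0],"travel": [0,0,-0.8],"jaw": 0},
    {"dr": [0,0,0],"travel": [0,0,0],"jaw": 0},
  ],
)

```text
clock: 11.32
eef_pos: [0.4248, -0.331, 0.2943]
tool_rot: [3.119, 0.254, 0.014]
force: [-0.4, -0.6, 0.1]
finger_gap: 0.0851
grasp_force: 0.0
```

```bash
python3 - <<'E'
from h import *
from bench import snapshot
s,w,W=wrist();t=snapshot("top");np.savez("top4.npz",**t);print(s["clock"],s["eef_pos"],s["finger_gap"])
cv2.imwrite("pics/a4.png",np.hstack([t["color"][120:340,60:460],cv2.resize(w["color"],(293,220))]))
P=pts(w,W);Z=P[...,2];b=(Z>.016)&(Z<.03);b=[x for x in blobs(b,3000)]
for m,st,c in b: print(st,np.median(Z[m]),rect(P[m][:,:2]))
# box interior in top view: bell = greyish points .03<z<.06
P=pts(t);Z=P[...,2]
for y0 in (0,):
    hs=cv2.cvtColor(t["color"],cv2.COLOR_BGR2HSV).astype(int)
    m=(hs[...,1]<60)&(Z>.012)&(Z<.058);m[:,:130]=0;m[:,202:]=0;m[:180]=0;m[262:]=0
    for b,st,c in blobs(m,60):
        v,u=np.nonzero(b);p=ray(t,u,v,.048);print("bell?",st,np.median(Z[b]),rect(p[:,:2]))
plan(s["eef_pos"],down(np.radians(9.3)),[([.53,0,.30],None),([.44,.32,.27],None)])
E
```

```text
11.325 [ 0.42484406 -0.33099255  0.29432109] 0.08513229935184093
[  203    86   139   161 19883] 0.02324010950636851 (array([ 0.423 , -0.3304]), array([0.1835, 0.1483]), 9.349608421325684)
bell? [159 205  24  42 710] 0.04661566157959873 (array([0.4688, 0.3241]), array([0.1088, 0.0615]), 8.51375961303711)
7 x travel [ 0.3   -0.59  -0.011]
7 x travel [-0.071 -0.629  0.057]
```

View pics/a4.png

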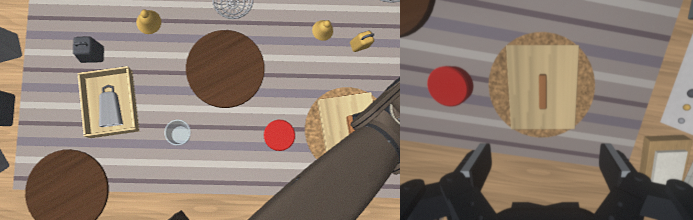

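The lid lies flat at (.423,-.330), at the middle of the mat. The bell lies in the box with its loop pointing away from the robot. On the way back I add a short tilt, to learn the wrist length.

Request:
arm_command(
  targets=[
    {"dr": [0,0,0],"travel": [0.3,-0.59,-0.01],"jaw": 0},
    {"dr": [0,0,0],"travel": [0.3,-0.59,-0.01],"jaw": 0},
    {"dr": [0,0,0],"travel": [0.3,-0.59,-0.01],"jaw": 0},
    {"dr": [0,0,0],"travel": [0.3,-0.59,-0.01],"jaw": 0},
    {"dr": [0,0,0],"travel": [0.3,-0.59,-0.01],"jaw": 0},
    {"dr": [0,0,0],"travel": [0.3,-0.59,-0.01],"jaw": 0},
    {"dr": [0,0,0],"travel": [0.3,-0.59,-0.01],"jaw": 0},
    {"dr": [0,-0.05,0],"travel": [0,0,0],"jaw": 0},
    {"dr": [0,-0.05,0],"travel": [0,0,0],"jaw": 0},
    {"dr": [0,-0.05,0],"travel": [0,0,0],"jaw": 0},
    {"dr": [0,0,0],"travel": [0,0,0],"jaw": 0},
    {"dr": [0,0,0],"travel": [0,0,0],"jaw": 0},
  ],
)

```text
clock: 12.92
eef_pos: [0.5276, 0.0023, 0.2898]
tool_rot: [3.009, 0.245, -0.724]
force: [-0.0, -0.4, 0.0]
finger_gap: 0.0851
grasp_force: 0.0
```

```bash
python3 - <<'E'
from h import *
from scipy.optimize import least_squares
from bench import telemetry
s=telemetry.read_state();q=s["joint_positions"];p=s["eef_pos"];print(q.round(4),p,s["clock"])
# model: q1 offset e, L1,L2 (with elbow offset a), shoulder (c,h), wrist length l
D=[([-1.397,.2872,1.5782,0,1.2786],[.2147,-.6393,.2469]),([-.843,-.057,1.819,0,1.380],[.4299,-.3307,.3213]),([.43,.12,1.86,0,1.16],[.4772,.3266,.2008]),(q[:5],p)]
def fk(x,q):
    L1,L2,a,h,l,e=x;A=q[1]+q[2];S=A+q[4]
    rho=L1*np.sin(q[1])+L2*np.sin(A)+a*np.cos(A)+l*np.sin(S)
    z=h+L1*np.cos(q[1])+L2*np.cos(A)-a*np.sin(A)+l*np.cos(S)
    return np.array([rho*np.cos(q[0])-e*np.sin(q[0]),rho*np.sin(q[0])+e*np.cos(q[0]),z])
r=least_squares(lambda x:np.concatenate([fk(x,a)-b for a,b in D]+[[.01*(x[2]),.01*(x[3]-.2)]]),[.45,.45,0,.2,.3,.1])
print(r.x.round(4),r.fun.round(4))
np.save("kin.npy",r.x)
E
```

```text
[-0.1299  0.1815  1.6718 -0.1326  1.7417  1.286 ] [0.52758745 0.00231572 0.28977951] 12.925
[0.4441 0.5734 0.0238 0.2427 0.2321 0.0926] [-0.0081 -0.0016  0.0004 -0.0062 -0.0056  0.0004  0.0024 -0.0048  0.0008
  0.0025  0.0219 -0.0016  0.0002  0.0004]
```

```bash
python3 - <<'E'
from h import *
plan([.5276,.0023,.2898],down(np.radians(9.3)),[([.45,.322,.24],None)])
E
```

```text
7 x travel [-0.047 -0.625  0.095]
```

Request:
arm_command(
  targets=[
    {"dr": [0,0.05,0],"travel": [0,0,0],"jaw": 0},
    {"dr": [0,0.05,0],"travel": [0,0,0],"jaw": 0},
    {"dr": [0,0.05,0],"travel": [0,0,0],"jaw": 0},
    {"dr": [0,0,0],"travel": [-0.047,-0.625,0.095],"jaw": 0},
    {"dr": [0,0,0],"travel": [-0.047,-0.625,0.095],"jaw": 0},
    {"dr": [0,0,0],"travel": [-0.047,-0.625,0.095],"jaw": 0},
    {"dr": [0,0,0],"travel": [-0.047,-0.625,0.095],"jaw": 0},
    {"dr": [0,0,0],"travel": [-0.047,-0.625,0.095],"jaw": 0},
    {"dr": [0,0,0],"travel": [-0.047,-0.625,0.095],"jaw": 0},
    {"dr": [0,0,0],"travel": [-0.047,-0.625,0.095],"jaw": 0},
    {"dr": [0,0,0],"travel": [0,0,0],"jaw": 0},
    {"dr": [0,0,0],"travel": [0,0,0],"jaw": 0},
  ],
)

```text
clock: 14.42
eef_pos: [0.4506, 0.3215, 0.2417]
tool_rot: [-3.131, -0.255, -0.002]
force: [0.5, -0.1, 0.4]
finger_gap: 0.0856
grasp_force: 0.0
```

```bash
python3 - <<'E'
from h import *
s,w,W=wrist();print(s["clock"],s["eef_pos"],R.from_rotvec(s["tool_rot"]).as_matrix().round(3))
P=pts(w,W);Z=P[...,2];m=(Z>.038)&(Z<.056)
hs=cv2.cvtColor(w["color"],cv2.COLOR_BGR2HSV).astype(int);m&=hs[...,1]<70
for b,st,c in blobs(m,300): 
    v,u=np.nonzero(b);print("top face",st,np.median(Z[b]),rect(ray(w,u,v,.048,W)[:,:2]))
v,u=np.nonzero((Z>.06)&(Z<.072));
for b,st,c in blobs((Z>.06)&(Z<.072),300): print("rim",st,np.median(Z[b]),rect(P[b][:,:2]))
cv2.imwrite("pics/w5.png",w["color"])
E
```

```text
14.425 [0.45062972 0.32152588 0.2416674 ] [[ 0.987  0.162  0.001]
 [ 0.162 -0.987  0.   ]
 [ 0.002 -0.    -1.   ]]
top face [203 119  11 116 357] 0.047086856779723296 (array([0.4455, 0.384 ]), array([0.1076, 0.0038]), 9.392141342163086)
top face [ 244  121   62   99 5354] 0.04797272323338728 (array([0.4625, 0.3242]), array([0.0906, 0.0579]), 7.86589241027832)
top face [421 234  57  48 530] 0.04723822137692338 (array([0.4103, 0.1502]), array([0.0313, 0.0599]), 54.38329315185547)
top face [444 256  44  39 700] 0.04776116797397789 (array([0.3859, 0.1148]), array([0.0259, 0.0523]), 55.797080993652344)
rim [ 189   47  173  203 5666] 0.06577310241550277 (array([0.4787, 0.3268]), array([0.1722, 0.1365]), 9.456982612609863)
rim [428 241  57  51 429] 0.06613863884809196 (array([0.4082, 0.1504]), array([0.0254, 0.062 ]), 59.01764678955078)
rim [444 257  56  48 661] 0.06629560420800551 (array([0.389 , 0.1196]), array([0.0269, 0.0567]), 57.00038528442383)
```

View pics/w5.png

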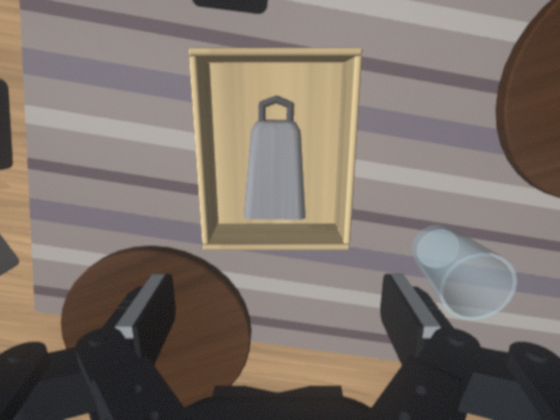

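The wrist view shows the bell lying in the middle of the box: crown at (277,122), mouth at (274,217), and the walls clear on both sides.

Request:
arm_command(
  targets=[
    {"dr": [0,0,0],"travel": [0.176,-0.009,0],"jaw": 0},
    {"dr": [0,0,0],"travel": [0,0,0.6],"jaw": 0},
    {"dr": [0,0,0],"travel": [0,0,0.7],"jaw": 0},
    {"dr": [0,0,0],"travel": [0,0,0.5],"jaw": 0},
    {"dr": [0,0,0],"travel": [0,0,0.4],"jaw": 0},
    {"dr": [0,0,0],"travel": [0,0,0.3],"jaw": 0},
    {"dr": [0,0,0],"travel": [0,0,0.2],"jaw": 0},
    {"dr": [0,0,0],"travel": [0,0,0.09],"jaw": 0},
    {"dr": [0,0,0],"travel": [0,0,0],"jaw": 0},
    {"dr": [0,0,0],"travel": [0,0,0],"jaw": 0},
  ],
)

```text
clock: 15.72
eef_pos: [0.4646, 0.3252, 0.0329]
tool_rot: [-3.131, -0.255, -0.003]
force: [0.6, 0.3, 0.0]
finger_gap: 0.0854
grasp_force: 0.0
```

Request:
arm_command(
  targets=[
    {"dr": [0,0,0],"travel": [0,0,0],"jaw": 1},
    {"dr": [0,0,0],"travel": [0,0,0],"jaw": 1},
    {"dr": [0,0,0],"travel": [0,0,0],"jaw": 1},
    {"dr": [0,0,0],"travel": [0,0,0],"jaw": 1},
    {"dr": [0,0,0],"travel": [0,0,-0.1],"jaw": 1},
    {"dr": [0,0,0],"travel": [0,0,-0.2],"jaw": 1},
    {"dr": [0,0,0],"travel": [0,0,-0.4],"jaw": 1},
    {"dr": [0,0,0],"travel": [0,0,-0.6],"jaw": 1},
    {"dr": [0,0,0],"travel": [0,0,-0.6],"jaw": 1},
    {"dr": [0,0,0],"travel": [0,0,-0.3],"jaw": 1},
    {"dr": [0,0,0],"travel": [0,0,0],"jaw": 1},
  ],
)

```text
clock: 17.1
eef_pos: [0.4648, 0.3254, 0.1997]
tool_rot: [-3.129, -0.255, -0.008]
force: [0.1, -0.2, -1.8]
finger_gap: 0.0518
grasp_force: 62.8
```

```bash
python3 - <<'E'
from h import *
from bench import snapshot
s,w,W=wrist();print(s["clock"],s["eef_pos"],s["finger_gap"],s["grasp_force"],s["force"])
cv2.imwrite("pics/w6.png",w["color"])
# board centre again from unobstructed top pictures
for f in ["top0","top1","top4"]:
    d=np.load(f+".npz");hs=cv2.cvtColor(d["color"],cv2.COLOR_BGR2HSV).astype(int)
    m=cv2.morphologyEx(((hs[...,2]<115)&(hs[...,1]>100)&(hs[...,0]<15)).astype(np.uint8),cv2.MORPH_OPEN,np.ones((3,3)));m[:,:235]=0;m[:,335:]=0;m[230:]=0
    for b,st,c in blobs(m,3000):
        cnt=max(cv2.findContours(b.astype(np.uint8),0,1)[0],key=cv2.contourArea)[:,0]
        p=ray(d,cnt[:,0],cnt[:,1],.018)[:,:2].astype(np.float32);print(f,cv2.minEnclosingCircle(p),rect(p))
E
```

```text
17.1 [0.46483257 0.325393   0.19972289] 0.051769116125389064 62.80013032257557 [ 0.07954796 -0.23703863 -1.83391462]
top0 ((0.5824011564254761, 0.01702873222529888), 0.10902176797389984) (array([0.5812, 0.017 ]), array([0.2146, 0.2136]), 1.4227080345153809)
top1 ((0.5826372504234314, 0.017149832099676132), 0.10916244238615036) (array([0.5812, 0.017 ]), array([0.2146, 0.2136]), 1.4227080345153809)
top4 ((0.5824195146560669, 0.017024965956807137), 0.10900584608316422) (array([0.5812, 0.017 ]), array([0.2146, 0.2136]), 1.4226551055908203)
```

View pics/w6.png

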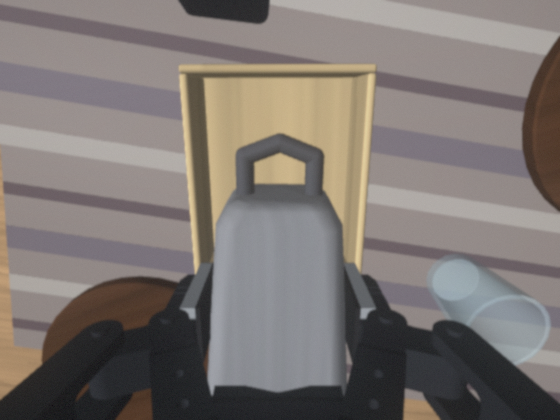

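The bell is held squarely between the pads, loop forward (280,140). Next: carry it to the board, turning it on the way.

```bash
python3 - <<'E'
from h import *
plan([.4648,.3254,.1997],down(np.radians(9.3)),[([.5825,.019,.16],down(np.radians(82)))],step=.041)
E
```

```text
row travel [0.099 0.476 0.059] dr [ 0.      0.     -0.0449]
  row travel [0.031 0.485 0.059] dr [ 0.      0.     -0.0449]
  row travel [-0.038  0.485  0.059] dr [ 0.      0.     -0.0449]
  row travel [-0.105  0.475  0.059] dr [ 0.      0.     -0.0449]
  row travel [-0.171  0.455  0.059] dr [ 0.      0.     -0.0449]
  row travel [-0.233  0.427  0.059] dr [ 0.      0.     -0.0449]
  row travel [-0.291  0.39   0.059] dr [ 0.      0.     -0.0449]
  row travel [-0.343  0.345  0.059] dr [ 0.      0.     -0.0449]
  row travel [-0.388  0.293  0.059] dr [ 0.      0.     -0.0449]
```

Request:
arm_command(
  targets=[
    {"dr": [0,0,-0.045],"travel": [0.099,0.476,0.059],"jaw": 1},
    {"dr": [0,0,-0.045],"travel": [0.031,0.485,0.059],"jaw": 1},
    {"dr": [0,0,-0.045],"travel": [-0.038,0.485,0.059],"jaw": 1},
    {"dr": [0,0,-0.045],"travel": [-0.105,0.475,0.059],"jaw": 1},
    {"dr": [0,0,-0.045],"travel": [-0.171,0.455,0.059],"jaw": 1},
    {"dr": [0,0,-0.045],"travel": [-0.233,0.427,0.059],"jaw": 1},
    {"dr": [0,0,-0.045],"travel": [-0.291,0.39,0.059],"jaw": 1},
    {"dr": [0,0,-0.045],"travel": [-0.343,0.345,0.059],"jaw": 1},
    {"dr": [0,0,-0.045],"travel": [-0.388,0.293,0.059],"jaw": 1},
    {"dr": [0,0,0],"travel": [0,0,0],"jaw": 1},
    {"dr": [0,0,0],"travel": [0,0,0],"jaw": 1},
  ],
)

```text
clock: 18.52
eef_pos: [0.5808, 0.019, 0.1551]
tool_rot: [-2.366, -2.062, 0.003]
force: [0.3, -0.2, -2.0]
finger_gap: 0.0514
grasp_force: 62.9
```

Request:
arm_command(
  targets=[
    {"dr": [0,0,0],"travel": [0,0,0.4],"jaw": 1},
    {"dr": [0,0,0],"travel": [0,0,0.5],"jaw": 1},
    {"dr": [0,0,0],"travel": [0,0,0.3],"jaw": 1},
    {"dr": [0,0,0],"travel": [0,0,0.12],"jaw": 1},
    {"dr": [0,0,0],"travel": [0,0,0.06],"jaw": 1},
    {"dr": [0,0,0],"travel": [0,0,0.03],"jaw": 1},
    {"dr": [0,0,0],"travel": [0,0,0.02],"jaw": 1},
    {"dr": [0,0,0],"travel": [0,0,0],"jaw": 1},
  ],
)

```text
clock: 19.52
eef_pos: [0.5824, 0.0186, 0.0503]
tool_rot: [2.367, 2.065, 0.001]
force: [-0.4, -0.5, -1.8]
finger_gap: 0.0515
grasp_force: 63.0
```

Request:
arm_command(
  targets=[
    {"dr": [0,0,0],"travel": [0,0,0.02],"jaw": 1},
    {"dr": [0,0,0],"travel": [0,0,0.02],"jaw": 1},
    {"dr": [0,0,0],"travel": [0,0,0.01],"jaw": 1},
    {"dr": [0,0,0],"travel": [0,0,0.01],"jaw": 1},
    {"dr": [0,0,0],"travel": [0,0,0],"jaw": 1},
  ],
)

```text
clock: 20.15
eef_pos: [0.582, 0.0186, 0.0452]
tool_rot: [-2.367, -2.065, 0.0]
force: [-0.2, 0.3, -1.9]
finger_gap: 0.0517
grasp_force: 63.0
```

Request:
arm_command(
  targets=[
    {"dr": [0,0,0],"travel": [0,0,0.01],"jaw": 1},
    {"dr": [0,0,0],"travel": [0,0,0.01],"jaw": 1},
    {"dr": [0,0,0],"travel": [0,0,0],"jaw": 1},
  ],
)

```text
clock: 20.52
eef_pos: [0.5822, 0.0186, 0.045]
tool_rot: [-2.367, -2.065, 0.001]
force: [-3.3, 0.5, 5.0]
finger_gap: 0.0513
grasp_force: 63.8
```

Request:
arm_command(
  targets=[
    {"dr": [0,0,0],"travel": [0,0,-0.008],"jaw": 1},
    {"dr": [0,0,0],"travel": [0,0,0],"jaw": 0},
    {"dr": [0,0,0],"travel": [0,0,0],"jaw": 0},
    {"dr": [0,0,0],"travel": [0,0,0],"jaw": 0},
    {"dr": [0,0,0],"travel": [0,0,0],"jaw": 0},
    {"dr": [0,0,0],"travel": [0,0,-0.3],"jaw": 0},
    {"dr": [0,0,0],"travel": [0,0,-0.7],"jaw": 0},
    {"dr": [0,0,0],"travel": [0,0,-0.7],"jaw": 0},
    {"dr": [0,0,0],"travel": [0,0,-0.7],"jaw": 0},
    {"dr": [0,0,0],"travel": [0,0,0],"jaw": 0},
    {"dr": [0,0,0],"travel": [0,0,0],"jaw": 0},
  ],
)

```text
clock: 21.9
eef_pos: [0.5817, 0.0187, 0.2238]
tool_rot: [-2.367, -2.065, 0.001]
force: [-0.3, 0.2, -0.5]
finger_gap: 0.0854
grasp_force: 0.0
```

```bash
cat > m.py <<'E'
from h import *
s,w,W=wrist();Rc=R.from_rotvec(s["tool_rot"]);print(s["clock"],s["eef_pos"],Rc.as_matrix().round(3).tolist(),s["joint_positions"].round(2))
P=pts(w,W);Z=P[...,2]
hs=cv2.cvtColor(w["color"],cv2.COLOR_BGR2HSV).astype(int);m=(Z>.05)&(Z<.072)&(hs[...,1]<70)
for b,st,c in blobs(m,300):
    v,u=np.nonzero(b);print("top face",st,np.median(Z[b]),rect(ray(w,u,v,.060,W)[:,:2]))
m=cv2.morphologyEx(((hs[...,2]<125)&(hs[...,1]>90)&(hs[...,0]<15)).astype(np.uint8),cv2.MORPH_OPEN,np.ones((3,3)))
for b,st,c in blobs(m,8000):
    cnt=cv2.convexHull(max(cv2.findContours(b.astype(np.uint8),0,1)[0],key=cv2.contourArea))[:,0]
    p=ray(w,cnt[:,0],cnt[:,1],.018,W)[:,:2].astype(np.float32);print("board",st,cv2.minEnclosingCircle(p),rect(p))
E
python3 m.py
```

```text
21.9 [0.58165168 0.01871243 0.22380474] [[0.136, 0.991, -0.001], [0.991, -0.136, 0.0], [0.0, -0.001, -1.0]] [-0.14  0.1   1.83  0.    1.2  -0.01]
top face [  18   35   49   88 1073] 0.06180388078388038 (array([0.4175, 0.1289]), array([0.0629, 0.0323]), 77.46011352539062)
top face [ 245  140   67  105 6168] 0.06012408458916432 (array([0.5823, 0.0159]), array([0.0908, 0.0581]), 82.14527130126953)
board [  168    62   226   222 31602] ((0.5844154357910156, 0.015264577232301235), 0.1079980656504631) (array([0.5847, 0.015 ]), array([0.2148, 0.2144]), 76.8310317993164)
```

```bash
python3 - <<'E'
from h import *
R0=down(np.radians(82.15));Rg=R0*R.from_rotvec([0,-np.radians(40),0]);z=Rg.as_matrix()[:,2];x=R0.as_matrix()[:,0]
g=np.array([.5823,.0159,.043])+.003*x;t=g+.002*z;print(t.round(4),z.round(3))
plan([.5817,.0187,.2238],R0,[(t-.15*z,Rg),(t,None)])
E
```

```text
[0.5825 0.0176 0.0415] [-0.088 -0.637 -0.766]
  row travel [0.255 0.003 0.18 ] dr [ 0.     -0.0444  0.    ]
  row travel [0.277 0.003 0.143] dr [ 0.     -0.0444  0.    ]
  row travel [0.294 0.003 0.103] dr [ 0.     -0.0444  0.    ]
  row travel [0.306 0.003 0.061] dr [ 0.     -0.0444  0.    ]
  row travel [0.311 0.003 0.018] dr [ 0.     -0.0444  0.    ]
3 x travel [0.    0.    0.667]
```

Request:
arm_command(
  targets=[
    {"dr": [0,-0.0444,0],"travel": [0.255,0.003,0.18],"jaw": 0},
    {"dr": [0,-0.0444,0],"travel": [0.277,0.003,0.143],"jaw": 0},
    {"dr": [0,-0.0444,0],"travel": [0.294,0.003,0.103],"jaw": 0},
    {"dr": [0,-0.0444,0],"travel": [0.306,0.003,0.061],"jaw": 0},
    {"dr": [0,-0.0444,0],"travel": [0.311,0.003,0.018],"jaw": 0},
    {"dr": [0,0,0],"travel": [0,0,0],"jaw": 0},
    {"dr": [0,0,0],"travel": [0,0,0],"jaw": 0},
  ],
)

```text
clock: 22.82
eef_pos: [0.5955, 0.1127, 0.1555]
tool_rot: [1.954, 1.706, -0.713]
force: [0.1, -0.9, 0.0]
finger_gap: 0.0855
grasp_force: 0.0
```

```bash
python3 m.py; python3 - <<'E'
from h import *
from bench import telemetry
s=telemetry.read_state();Rc=R.from_rotvec(s["tool_rot"]);plan(s["eef_pos"],Rc,[([.5825,.0176,.0415],None)],step=1)
E
```

```text
22.825 [0.59552989 0.11267536 0.15552476] [[0.102, 0.991, -0.089], [0.759, -0.136, -0.636], [-0.643, -0.002, -0.766]] [ 0.25  0.42  1.69 -0.65  1.39  0.63]
top face [ 244  171   67   74 4676] 0.06012668049678667 (array([0.5826, 0.0217]), array([0.1037, 0.0569]), 82.26908111572266)
top face [ 235  350  165   19 1726] 0.06152879868535176 (array([ 0.5657, -0.6378]), array([0.4028, 0.1733]), 8.127582550048828)
board [  146    45   269   185 33858] ((0.5845550298690796, 0.022165313363075256), 0.1115918830037117) (array([0.5856, 0.0278]), array([0.2113, 0.2146]), 83.6266860961914)
1 x travel [ 0.009 -0.006  1.997]
```

Request:
arm_command(
  targets=[
    {"dr": [0,0,0],"travel": [0.009,-0.006,0.6],"jaw": 0},
    {"dr": [0,0,0],"travel": [0,0,0.6],"jaw": 0},
    {"dr": [0,0,0],"travel": [0,0,0.4],"jaw": 0},
    {"dr": [0,0,0],"travel": [0,0,0.25],"jaw": 0},
    {"dr": [0,0,0],"travel": [0,0,0.14],"jaw": 0},
    {"dr": [0,0,0],"travel": [0,0,0],"jaw": 0},
    {"dr": [0,0,0],"travel": [0,0,0],"jaw": 0},
  ],
)

```text
clock: 23.75
eef_pos: [0.5837, 0.0192, 0.0431]
tool_rot: [1.954, 1.704, -0.708]
force: [-0.7, -0.3, 0.8]
finger_gap: 0.0856
grasp_force: 0.0
```

Request:
arm_command(
  targets=[
    {"dr": [0,0,0],"travel": [0,0,0],"jaw": 1},
    {"dr": [0,0,0],"travel": [0,0,0],"jaw": 1},
    {"dr": [0,0,0],"travel": [0,0,0],"jaw": 1},
    {"dr": [0,0,0],"travel": [0,0,0],"jaw": 1},
    {"dr": [0,0,0],"travel": [0,0,0],"jaw": 1},
    {"dr": [0,0,0],"travel": [-0.064,0,-0.077],"jaw": 1},
    {"dr": [0,0,0],"travel": [-0.13,0,-0.153],"jaw": 1},
    {"dr": [0,0,0],"travel": [-0.25,0,-0.3],"jaw": 1},
    {"dr": [0,0,0],"travel": [-0.3,0,-0.36],"jaw": 1},
    {"dr": [0,0,0],"travel": [-0.13,0,-0.153],"jaw": 1},
    {"dr": [0,0,0],"travel": [0,0,0],"jaw": 1},
  ],
)

```text
clock: 25.12
eef_pos: [0.5832, 0.0186, 0.1452]
tool_rot: [1.955, 1.703, -0.707]
force: [-0.0, -0.2, -2.0]
finger_gap: 0.0508
grasp_force: 62.7
```

```bash
python3 - <<'E'
from h import *
from bench import telemetry
s=telemetry.read_state();Rc=R.from_rotvec(s["tool_rot"]);p=s["eef_pos"];print(s["clock"],p,s["finger_gap"],s["grasp_force"],s["force"])
# bell mid in tool frame at grasp (grasp pose TCP .5837,.0192,.0431)
mt=Rc.inv().apply(np.array([.5823,.0159,.039])-[.5837,.0192,.0431]);print("mid in tool",mt.round(4))
Rf=Rc*R.from_rotvec([0,np.pi/2,0])
goal=np.array([.583,.016,.063]);tf=goal-Rf.apply(mt);print("final tcp",tf.round(4))
plan(p,Rc,[(tf+[0,0,.07],Rf),(tf,None)],ang=.165)
E
```

```text
25.125 [0.58323836 0.01863214 0.14519882] 0.05080342888544726 62.651997744105756 [-0.01926367 -0.24323722 -1.98382324]
mid in tool [-0.     -0.0009  0.0054]
final tcp [0.5834 0.0118 0.0665]
  row travel [0.001 0.001 0.015] dr [ 0.    0.05 -0.  ]
  row travel [-0.002  0.001  0.015] dr [ 0.    0.05 -0.  ]
  row travel [-0.004  0.001  0.014] dr [ 0.    0.05 -0.  ]
  row travel [-0.006  0.001  0.013] dr [ 0.    0.05 -0.  ]
  row travel [-0.008  0.001  0.012] dr [ 0.    0.05 -0.  ]
  row travel [-0.01   0.001  0.011] dr [ 0.    0.05 -0.  ]
  row travel [-0.012  0.001  0.009] dr [ 0.    0.05 -0.  ]
  row travel [-0.013  0.001  0.007] dr [ 0.    0.05 -0.  ]
  row travel [-0.014  0.001  0.005] dr [ 0.    0.05 -0.  ]
  row travel [-0.014  0.001  0.003] dr [ 0.    0.05 -0.  ]
2 x travel [-0.358 -0.001  0.299]
```

Request:
arm_command(
  targets=[
    {"dr": [0,0.05,0],"travel": [0,0,0.015],"jaw": 1},
    {"dr": [0,0.05,0],"travel": [-0.002,0,0.015],"jaw": 1},
    {"dr": [0,0.05,0],"travel": [-0.004,0,0.014],"jaw": 1},
    {"dr": [0,0.05,0],"travel": [-0.006,0,0.013],"jaw": 1},
    {"dr": [0,0.05,0],"travel": [-0.008,0,0.012],"jaw": 1},
    {"dr": [0,0.05,0],"travel": [-0.01,0,0.011],"jaw": 1},
    {"dr": [0,0.05,0],"travel": [-0.012,0,0.009],"jaw": 1},
    {"dr": [0,0.05,0],"travel": [-0.013,0,0.007],"jaw": 1},
    {"dr": [0,0.05,0],"travel": [-0.014,0,0.005],"jaw": 1},
    {"dr": [0,0.05,0],"travel": [-0.014,0,0.003],"jaw": 1},
    {"dr": [0,0,0],"travel": [0,0,0],"jaw": 1},
    {"dr": [0,0,0],"travel": [0,0,0],"jaw": 1},
    {"dr": [0,0,0],"travel": [0,0,0],"jaw": 1},
  ],
)

```text
clock: 26.75
eef_pos: [0.582, 0.0125, 0.1359]
tool_rot: [-1.833, -1.602, -0.854]
force: [-0.4, -1.1, -2.6]
finger_gap: 0.0513
grasp_force: 62.5
```

```bash
python3 - <<'E'
from h import *
from bench import snapshot
s,w,W=wrist();Rc=R.from_rotvec(s["tool_rot"]);d=snapshot("side");t=snapshot("top")
print(s["clock"],s["eef_pos"],s["joint_positions"].round(2),s["finger_gap"])
X=(Rc*R.from_rotvec([0,-np.radians(50),0])).as_matrix();print(X.round(3))
cv2.imwrite("pics/a7.png",np.hstack([cv2.resize(d["color"][100:300,180:380],(400,400)),t["color"][100:300,200:400]]if False else [cv2.resize(d["color"][100:300,180:380],(390,390)),cv2.resize(w["color"],(400,300),).__class__(0) if False else cv2.copyMakeBorder(cv2.resize(w["color"],(400,300)),0,90,0,0,0)]))
P=pts(w,W);Z=P[...,2];near=(w["depth"]>.05)&(w["depth"]<.25)
hs=cv2.cvtColor(w["color"],cv2.COLOR_BGR2HSV).astype(int)
E
```

```text
26.75 [0.58201142 0.01249278 0.13594253] [-0.46  0.32  1.93  0.84  1.36 -0.72] 0.05131512842573259
[[ 0.134  0.991  0.001]
 [ 0.991 -0.134 -0.001]
 [-0.001  0.001 -1.   ]]
```

View pics/a7.png

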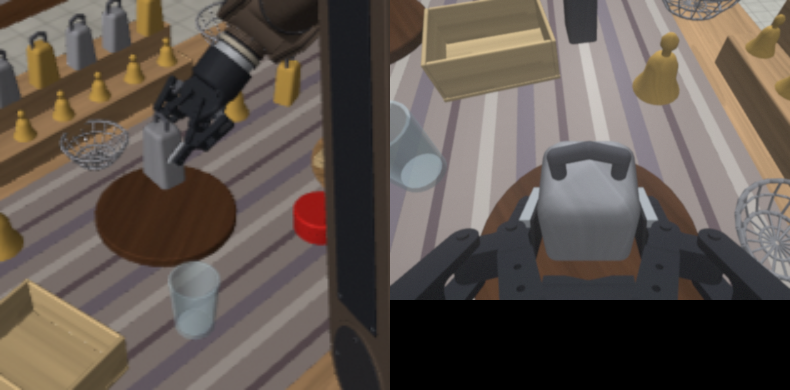

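The bell hangs upright over the board, loop up; in the side crop it is at (163,155). Before lowering it, I check its tilt from the depth picture.

```bash
python3 - <<'E'
from h import *
s,w,W=wrist();P=pts(w,W);mt=np.array([0,-.0009,.0054]);c=s["eef_pos"]+R.from_rotvec(s["tool_rot"]).apply(mt);print("mid",c)
hs=cv2.cvtColor(w["color"],cv2.COLOR_BGR2HSV).astype(int)
m=(hs[...,1]<60)&(np.linalg.norm(P-c,axis=2)<.08)&(w["depth"]>0)
m[:,:215]=0;m[:,345:]=0
Q=P[m];print(len(Q),Q.min(0).round(3),Q.max(0).round(3))
yb=Q[:,1]-c[1]
for name,sel in [("face",(Q[:,2]<c[2]+.035)&(yb<-.01)&(abs(Q[:,0]-c[0])<.016)),("crown",(Q[:,2]>c[2]+.038)&(Q[:,2]<c[2]+.052)&(abs(yb)<.014)&(abs(Q[:,0]-c[0])<.015))]:
    A=Q[sel]
    for _ in range(4):
        o=A.mean(0);n=np.linalg.svd(A-o,full_matrices=0)[2][2];r=(A-o)@n;A=A[abs(r)<max(.001,2*r.std())]
    print(name,len(A),o.round(4),n.round(3),r.std().round(4))
E
```

```text
mid [0.581696   0.01663881 0.13257316]
25034 [ 0.552 -0.033  0.086] [0.609 0.038 0.201]
face 3888 [ 0.5817 -0.0052  0.1366] [-0.134 -0.991  0.005] 0.0001
crown 4519 [0.5816 0.0111 0.1774] [0.    0.004 1.   ] 0.0005
```

Request:
arm_command(
  targets=[
    {"dr": [0,0,0],"travel": [-0.2,0.015,0.17],"jaw": 1},
    {"dr": [0,0,0],"travel": [-0.25,0,0.21],"jaw": 1},
    {"dr": [0,0,0],"travel": [-0.13,0,0.108],"jaw": 1},
    {"dr": [0,0,0],"travel": [-0.06,0,0.05],"jaw": 1},
    {"dr": [0,0,0],"travel": [-0.02,0,0.017],"jaw": 1},
    {"dr": [0,0,0],"travel": [0,0,0],"jaw": 1},
    {"dr": [0,0,0],"travel": [0,0,0],"jaw": 1},
  ],
)

```text
clock: 27.82
eef_pos: [0.5834, 0.0117, 0.0714]
tool_rot: [-1.833, -1.6, -0.856]
force: [0.3, -0.2, -2.2]
finger_gap: 0.0514
grasp_force: 62.4
```

Request:
arm_command(
  targets=[
    {"dr": [0,0,0],"travel": [-0.02,0,0.017],"jaw": 1},
    {"dr": [0,0,0],"travel": [-0.01,0,0.0085],"jaw": 1},
    {"dr": [0,0,0],"travel": [-0.005,0,0.004],"jaw": 1},
    {"dr": [0,0,0],"travel": [-0.005,0,0.004],"jaw": 1},
    {"dr": [0,0,0],"travel": [0,0,0],"jaw": 1},
  ],
)

```text
clock: 28.45
eef_pos: [0.583, 0.0119, 0.0672]
tool_rot: [-1.832, -1.599, -0.856]
force: [-1.8, -1.1, 0.6]
finger_gap: 0.0508
grasp_force: 62.7
```

Request:
arm_command(
  targets=[
    {"dr": [0,0,0],"travel": [-0.003,0,0.002],"jaw": 1},
    {"dr": [0,0,0],"travel": [0,0,0],"jaw": 1},
    {"dr": [0,0,0],"travel": [0,0,0],"jaw": 0.35},
    {"dr": [0,0,0],"travel": [0,0,0],"jaw": 0.2},
    {"dr": [0,0,0],"travel": [0,0,0],"jaw": 0},
    {"dr": [0,0,0],"travel": [0,0,0],"jaw": 0},
    {"dr": [0,0,0],"travel": [0,0,0],"jaw": 0},
    {"dr": [0,0,0],"travel": [0,0,-0.15],"jaw": 0},
    {"dr": [0,0,0],"travel": [0,0,-0.3],"jaw": 0},
    {"dr": [0,0,0],"travel": [0,0,-0.5],"jaw": 0},
    {"dr": [0,0,0],"travel": [0,0,-0.6],"jaw": 0},
    {"dr": [0,0,0],"travel": [0,0,-0.6],"jaw": 0},
    {"dr": [0,0,0],"travel": [0,0,0],"jaw": 0},
    {"dr": [0,0,0],"travel": [0,0,0],"jaw": 0},
  ],
)

```text
clock: 30.2
eef_pos: [0.5658, -0.1109, 0.1701]
tool_rot: [-1.834, -1.598, -0.855]
force: [0.1, -1.0, -0.8]
finger_gap: 0.0855
grasp_force: 0.0
```

```bash
python3 - <<'E'
from h import *
from bench import snapshot
s,w,W=wrist();t=snapshot("top");d=snapshot("side");print(s["clock"],s["eef_pos"])
P=pts(w,W);hs=cv2.cvtColor(w["color"],cv2.COLOR_BGR2HSV).astype(int);Z=P[...,2]
m=(hs[...,1]<60)&(np.hypot(P[...,0]-.583,P[...,1]-.016)<.06)&(Z>.03)&(Z<.14)
Q=P[m];cr=Q[(Z[m]>.1)&(Z[m]<.114)];print("crown",len(cr),np.median(cr,0),"top",Q[:,2].max(),Q.min(0),Q.max(0))
f=Q[(Q[:,2]<.1)&(abs(Q[:,0]-.583)<.016)&(Q[:,1]<0.002)];o=f.mean(0);print("face",o,np.linalg.svd(f-o,full_matrices=0)[2][2])
cv2.imwrite("pics/a8.png",np.hstack([cv2.resize(d["color"],(400,300)),cv2.resize(t["color"],(400,300))]))
E
```

```text
30.2 [ 0.56575256 -0.11093639  0.17009268]
crown 2192 [0.58301079 0.00494353 0.10758424] top 0.13187356240572676 [ 0.55438419 -0.01002912  0.0300349 ] [0.60950371 0.03494505 0.13187356]
face [ 0.58297342 -0.0066738   0.0685375 ] [ 0.13189999  0.99126247 -0.00105255]
```

View pics/a8.png

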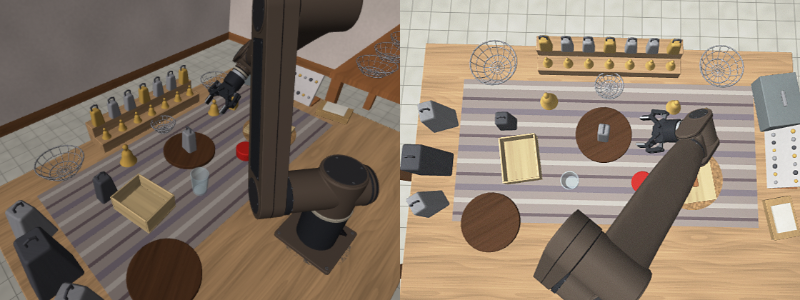

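The bell stands upright in the middle of the board (top view at about (603,131)). The lid is on the mat, the other wares look undisturbed and the gripper is clear.

```bash
python3 -c "
from bench import robot
print(robot.close_job())"
```

```text
the job is handed in; nothing more can be done
None
```

I handed the job in at about 30 s: the lid lies flat, bar up, within about 3 mm of the mat's centre; the bell was laid on its side and let go, then stood upright, loop up, within about 3 mm of the board's centre, and the other wares look undisturbed.

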